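# Clamp a sill offcut and hold the moisture meter on its marked spot

### The job

First swing the clamp's orange handle over so that its rubber foot rests on the white wooden sill offcut; only then take the blue moisture meter out of its stand and hold its brass tip inside the red ring, with the meter square to the sloping face, pressing gently so that the sprung tip goes about half-way in and never bottoms hard. Finish while still holding the meter there, steady and with the clamp still down; do not shift the offcut or disturb the jar, the tape roll and the screwdriver.

Things in the scene. Friction and masses are not known exactly. Their poses are not given: they have to be found in the camera images.
- jig: Fixed plywood base board, 200 mm (its x) by 320 mm (its y), 12 mm thick, lying flat. Origin on its underside, z up. It spans x -95 to +105 mm and y -120 to +200 mm. The offcut lies on it; the clamp stands on its +y end. A 24 mm high wooden fence stands behind the offcut (-x side), two low stops in front (+x side). x points roughly away from the robot.
- clamp_hinge (a point): Pivot of the clamp, fixed to the jig at (-30, 135, 85) mm in the jig's frame, axes as the jig's. Two steel cheeks 30 mm wide (y), 29 mm over all (x), rise to 12 mm above it.
- clamp (a joint): Angle of the clamp arm, rad: 0 = arm level along the jig's -y, its foot on the offcut; 1.57 = straight up; at the start it leans back (1.72 to 1.95) towards the jig's +y, held by its stiff hinge; stop at 2.1. Pushed over upright to below about 1.1 it falls shut by its own weight, which then holds the offcut. About 1 N at the grip moves it.
- clamp_grip (a point): Middle of the clamp's orange round grip, 22 mm thick, 62 mm long, 109 mm from the pivot (the grip spans 78 to 140 mm). Nearer the pivot the arm is a 12 mm square steel bar. The arm swings in the jig's y-z plane through the pivot. Its rubber foot, 18 mm across, is 70 mm from the pivot.
- sill: Loose white-painted wooden window sill offcut, 0.6 kg, 150 mm (x) by 200 mm (y), lying in the jig with its axes as the jig's. Origin on its underside, 12 mm above the table. Its top is level, 50 mm high, from x -70 to 0 mm; from x 0 to +80 mm it slopes down by 20 degrees towards +x (to 21 mm high). The clamp foot lands on the level part.
- mark: The marked spot: a red ring, 24 mm outside and 18 mm inside diameter, with a pale middle, on the sloping face of the offcut. Origin at the ring's centre on the face; z is the outward normal of the face (leaning 20 degrees from vertical, towards the offcut's +x). It lies at (40, -45, 35.4) mm in the offcut's frame.
- stand: Fixed grey stand, 60 x 56 mm, 45 mm high, with a 10 mm high rim (to 55 mm) round the foot of the meter, 2.5 mm clear of it. Origin on its underside. A hole in its top takes the meter's nose; the meter lifts straight out and must rise 40 mm for its tip to clear the rim.
- meter_mid (a point): Centre of the moisture meter's blue case, 0.16 kg: 30 (x) by 24 (y) by 76 mm (z, along the meter), upright in the stand at the start, this point then 83 mm above the table. Below the case a black nose, 16 mm thick, 15 mm long, then the brass tip, whose free end is 68 mm from this point along the meter's -z. Green screen on the +x face. Grip it at or just above this point, on the y or the x faces.
- tip_end (a point): Rounded end (10 mm across) of the brass tip of the meter, 15 mm beyond the black nose when free; z is along the meter.
- meter_tip (a joint): How far the sprung brass tip is pushed into the meter, in m: 0 = free, 0.010 = bottomed. It takes about 1 N to start and 0.5 N more per mm: 3.5 N half-way, 6 N at the bottom.
- filler_mid (a point): Bystander: jar with a yellow cap, 66 mm across, 100 mm tall; this point is half-way up.
- tape_mid (a point): Bystander: roll of pale tape lying flat, 90 mm across, 30 mm high; this point is at its centre.
- driver_mid (a point): Bystander: screwdriver with green handle, about 190 mm long, lying on the table across the robot's front; this point is near its middle.

How it is judged (in metres and radians):
On the way, in this order (a step that is already met when the one before it is completed fails the run):
1. the clamp is swung over and its foot rests on the offcut, the meter still in its stand (value of joint clamp below 0.08 rad and contact force between clamp and sill above 0.5 N and height (world z) of meter_mid below 0.095 m), for 0.2 s.
2. the meter is lifted out of its stand (height (world z) of tip_end above 0.06 m and contact force between meter and the fingers above 1 N), for 0.1 s.
At the end, for the whole second after the job is handed in: The tip touches the offcut within 10 mm of the ring's centre, the meter within 0.15 rad of square to the face, the sprung tip 1.5 to 9 mm in (1 to 8 N), the meter gripped, out of its stand and still; the clamp (under 0.08 rad) is down on the offcut (distance between tip_end and mark below 0.01 m and angle between the z axis of meter_mid and the z axis of mark, either way round below 0.15 rad and angle between meter_mid's own z axis and vertical below 1.2 rad and value of joint meter_tip between 0.0015 and 0.009 m and contact force between meter_tip and sill between 1 and 8 N and contact force between meter and the fingers above 2 N and contact force between meter and stand below 0.1 N and linear speed of meter below 0.01 m/s and value of joint clamp below 0.08 rad and contact force between clamp and sill above 0.5 N); the arm keeps its last pose, push and grip.
It fails at once if the offcut is pressed with the tip before it is clamped (contact force between meter_tip and sill above 0.5 N and value of joint clamp above 0.15 rad).
It fails at once if the tip is bottomed hard (over 15 N) (contact force between meter_tip and sill above 15 N).
It fails at once if the offcut is shifted by more than 15 mm (distance of sill from where it was at the start of the episode above 0.015 m).
It fails at once if the jar, the tape roll or the screwdriver is moved by more than 20 mm (distance of any of filler_mid, tape_mid, driver_mid from where it was at the start of the episode above 0.02 m).
It also fails if it takes over 61 s, if anything falls off the work surface, if the arm or the gripper's body presses on something with over 40 N, if the wrist force passes 120 N, or if a joint passes its speed limit or range.

### The arm

A 6-joint arm with a two-finger parallel gripper is mounted at the origin on the work surface. World frame = base frame: x ahead of the robot, y to its left, z up, the work surface at z = 0. Lengths are in m, angles in degrees, forces in N, time in s.
With the tool pointing down it reaches from about 0.4 to 0.825 m from the base axis. Payload 7 kg.
Tool frame: the origin (TCP) lies at the very end of the fingers, on their centre line; the grasp point (between the pads) lies 19 mm behind it; z points along the fingers, y is the direction in which the jaws open and shut (so a half turn about z gives the same grasp; the last joint's range is limited). The gripper opens to 88 mm and grips with 3 to 60 N. Pads are 19 mm wide; open, the fingers measure 130 mm over their backs; the gripper's body (78 mm by 193 mm) begins 47 mm behind the grasp point.
Start: joints at [91.965, 20.546, 0.682, 0, -70.136, -16.507], TCP at [0.169, 0.653, 0.227] pointing down, gripper open.
Joint ranges: [-176.03, 176.03], [-82.01, 121.73], [-58.28, 71.71], [-173.87, 95.51], [-174.79, -0.11], [-173.66, 173.66]. Speed limits (degrees/s): [136.94, 136.94, 172.46, 180, 180, 180].

### API

Orientations are given as [roll, pitch, yaw] about the fixed x, y, z axes, in that order (R = Rz(yaw) Ry(pitch) Rx(roll)).
In Python, from plant import telemetry, optics, ctrl gives the robot as it stands.
- The arm moves only by the tool servo_tool, never from a script. Its argument "rows" is a list of rows, each a list of 3 entries, a list of its own where there are three numbers: the shift along the tool's x, y, z in m, then the turn, a rotation vector about the tool's x, y, z in units of 6 degrees (1.0 is 6 degrees), then the closure, from 0 (fully open) to 1 (shut). A call has 1 to 20 rows; each row shifts and turns the commanded pose from where the row before left it, along the tool's axes as they then stand; what a row does not reach is not made up. A row lasts 1/12 s, in which the tool goes at most 41.7 mm and 7.16 degrees, less where a joint would pass 70% of its speed; a pose out of reach is approached as far as the arm can. A call is refused whole if a number of a shift passes 0.0417 or a number of a turn 1, either way. A call with a gripper value outside its range is refused whole. The fingers move at their own pace and stop on an object; the grip force is fixed at half the most. Time passes only in rows, so rows that do not move let the fingers close. It gives the time, the measured TCP pose, the force and the opening at its end, in the units of the state.
- telemetry.get_obs(): the state, without advancing time (a new reading comes with each control period).
- optics.snapshot(name): name is "side" or "top" or "wrist"; returns the picture (384x512x3 uint8, red, green, blue); there is no depth.
- optics.camera_info(name): a dict with "mtx" (3x3 intrinsics, pixels), "rvec" (rotation vector, rad) and "tvec" (3), from world to camera coordinates, as OpenCV has them. Camera axes: x right, y down, z forward; pixel columns grow to the right and rows downward; lengths in m; the calibration is good to about 2 mm. The wrist camera is an equidistant fisheye: a pixel r from the principal point sees the ray r / f radians off the axis. A picture is of the moment at which its call begins: read the wrist's pose just before it. camera_info takes no time and is no camera call; for the wrist camera it gives the pose at the moment of the call.
- ctrl.close_job(): hands the job in, once; it reports no verdict.
The state is a dict: "clock": time; "joint_pos": joint angles; "qvel": joint speeds; "tau": joint torques, N m; "tool_pos": TCP position; "orientation": TCP orientation; "force": force on the tool from outside, world axes, zero at the start; "moment": the same for the moment, N m; "opening": finger opening in m.
Only numpy, scipy, OpenCV 4.12 (cv2) and the standard library are available. Lean on these libraries where they do the work, as an engineer would, in place of code of your own. Each camera call takes 0.05 s, during which the arm holds its last target.

## Working session

There is one attempt and no reset: what is moved stays moved. The work goes in short steps, Python scripts to look and compute and a tool call to move; the robot and the scene stay as the last step left them, time stands still between calls to the robot, and variables do not carry over. Pictures are saved under pics/ and viewed, and the job is handed in when it is done.

Besides the shell and the picture viewer there is one more tool, called after "Emit:" as name([rows], argument=value, ...), one row to a line, values as JSON. servo_tool: Moves the arm, as the interface text tells. Its arguments: {"type":"object","properties":{"rows":{"type":"array"}},"required":["rows"]}

```bash
mkdir -p pics; ls; python3 - <<'E'
from plant import telemetry, optics, ctrl
import cv2
print(telemetry.get_obs())
for n in ["side","top","wrist"]:
    c=optics.camera_info(n); print(n,c)
    im=optics.snapshot(n); cv2.imwrite(f"pics/{n}0.png",im[:,:,::-1])
E
```

```text
pics
{'clock': 0.0, 'joint_pos': array([ 9.19645365e+01,  2.05915152e+01,  6.33192678e-01, -1.73654621e-02,
       -7.01344135e+01, -1.65058874e+01]), 'qvel': array([-0.03003915,  0.02249845,  0.0232865 ,  0.01668977, -0.05746875,
       -0.00348448]), 'tau': array([ 2.03467163e-03, -5.82731438e+01,  2.93045783e+01,  6.99692577e+00,
        6.83535865e-03, -1.56391293e-04]), 'tool_pos': array([0.16940977, 0.65290082, 0.22562602]), 'orientation': array([ 1.79906447e+02, -1.06979482e-02, -1.45472564e+01]), 'force': array([ 0.08199506,  0.35208997, -0.33871169]), 'moment': array([-0.00931053, -0.02892631,  0.00909929]), 'opening': 0.08704320740439613}
side {'mtx': array([[485.66471021,   0.        , 258.25494157],
       [  0.        , 485.66471021, 184.83585429],
       [  0.        ,   0.        ,   1.        ]]), 'rvec': array([ 2.18773609, -0.88385101,  0.38493589]), 'tvec': array([-0.44361578,  0.28147973,  0.97018357])}
top {'mtx': array([[370.32934844,   0.        , 251.82128829],
       [  0.        , 370.32934844, 184.73063844],
       [  0.        ,   0.        ,   1.        ]]), 'rvec': array([ 2.21909668, -2.1860774 ,  0.05978066]), 'tvec': array([-0.06369188,  0.56989718,  0.86575111])}
wrist {'mtx': array([[297.31863964,   0.        , 251.64612671],
       [  0.        , 297.31863964, 189.27780862],
       [  0.        ,   0.        ,   1.        ]]), 'rvec': array([-1.8135495 ,  2.34592116,  0.30592224]), 'tvec': array([ 0.6738835 , -0.03351533,  0.38968026])}
```

View pics/side0.png

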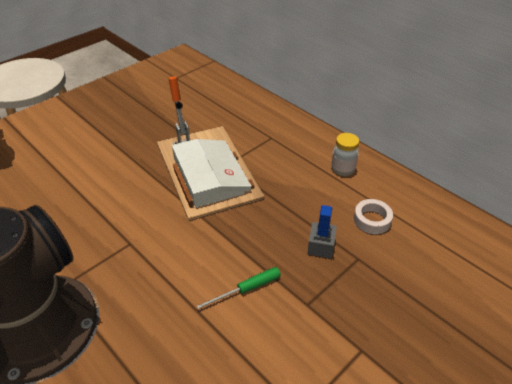

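View pics/top0.png

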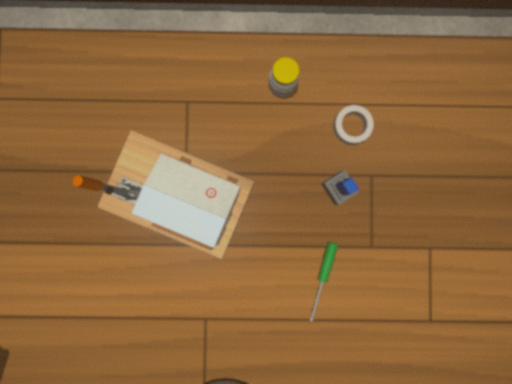

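View pics/wrist0.png

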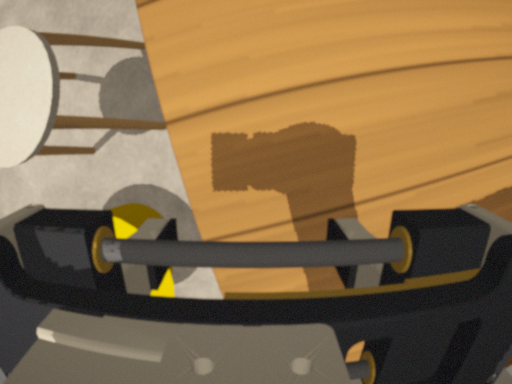

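The side view shows the clamp (orange grip near 175,88), the ring (230,172), the meter (325,220) and the bystanders. The top view shows the ring at (211,193), the meter at (347,186) and the grip at about (80,182). The wrist camera only sees bare table.

```bash
cat > h.py <<'E'
import numpy as np, cv2
from scipy.spatial.transform import Rotation as R
from plant import telemetry, optics, ctrl
def cam(n):
    c=optics.camera_info(n); M=cv2.Rodrigues(c['rvec'])[0]; return c['mtx'],M,c['tvec'].ravel()
def ray(n,uv):
    K,M,t=cam(n); d=np.linalg.solve(K,[uv[0],uv[1],1.]); d=M.T@d; return -M.T@t, d/np.linalg.norm(d)
def onz(n,uv,z):
    o,d=ray(n,uv); return o+d*(z-o[2])/d[2]
def proj(n,P):
    K,M,t=cam(n); p=K@(M@np.asarray(P)+t); return p[:2]/p[2]
def tri(a,ua,b,ub):
    o1,d1=ray(a,ua);o2,d2=ray(b,ub)
    A=np.stack([d1,-d2],1); s=np.linalg.lstsq(A,o2-o1,rcond=None)[0]
    p,q=o1+s[0]*d1,o2+s[1]*d2; return (p+q)/2,np.linalg.norm(p-q)
def mask(im,lo,hi):
    return cv2.inRange(cv2.cvtColor(im,cv2.COLOR_RGB2HSV),np.array(lo),np.array(hi))
def blobs(m,mn=8):
    n,l,s,c=cv2.connectedComponentsWithStats(m)
    return [(s[i,4],c[i].round(2),s[i,:4]) for i in range(1,n) if s[i,4]>=mn],l
E
python3 - <<'E'
from h import *
for n in ["side","top"]:
    im=cv2.imread(f"pics/{n}0.png")[:,:,::-1].copy()
    print(n,"cam",ray(n,(256,192)))
    for nm,lo,hi in [("blue",(110,150,60),(130,255,255)),("orange",(3,215,90),(14,255,255)),("red",(0,120,120),(5,255,255)),("red2",(172,100,100),(180,255,255)),("yellow",(24,180,100),(33,255,255)),("green",(50,150,40),(75,255,255)),("white",(0,0,130),(180,50,255))]:
        b,l=blobs(mask(im,lo,hi)); 
        for x in b: print(nm,x)
for n in ["side","top"]:
    im=cv2.imread(f"pics/{n}0.png")
    c={'side':(140,60,140,170),'top':(60,120,210,150)}[n]
    x,y,w,h=c; cv2.imwrite(f"pics/{n}0z.png",cv2.resize(im[y:y+h,x:x+w],None,fx=3.6,fy=3.6 if n=='top' else 3.5,interpolation=cv2.INTER_CUBIC))
E
```

```text
side cam (array([-0.03950121, -0.67510251,  0.87175582]), array([ 0.49688518,  0.51717263, -0.69687703]))
blue (np.int32(15), array([323.2 , 207.47]), array([321, 206,   7,   6], dtype=int32))
blue (np.int32(12), array([329.92, 210.25]), array([329, 207,   3,   8], dtype=int32))
blue (np.int32(125), array([323.66, 224.  ]), array([318, 212,  12,  25], dtype=int32))
orange (np.int32(151), array([174.07,  88.37]), array([169,  77,  11,  24], dtype=int32))
green (np.int32(423), array([259.19, 279.6 ]), array([238, 268,  42,  25], dtype=int32))
white (np.int32(4180), array([58.22, 71.29]), array([  0,  41, 137,  62], dtype=int32))
white (np.int32(17), array([ 19.12, 108.29]), array([ 16, 107,   9,   4], dtype=int32))
white (np.int32(45), array([  2.27, 111.98]), array([  0, 108,   6,   9], dtype=int32))
white (np.int32(9), array([177.33, 126.22]), array([176, 124,   4,   5], dtype=int32))
white (np.int32(2772), array([208.28, 164.73]), array([172, 139,  79,  55], dtype=int32))
white (np.int32(397), array([373.76, 213.26]), array([356, 200,  37,  27], dtype=int32))
white (np.int32(80), ar
[... 350 characters left out ...]
ow (np.int32(555), array([285.37,  70.29]), array([273,  57,  26,  27], dtype=int32))
green (np.int32(70), array([330.77, 253.94]), array([326, 243,  10,  26], dtype=int32))
white (np.int32(8002), array([236.11,  20.91]), array([  0,   8, 490,  27], dtype=int32))
white (np.int32(13), array([509.54,  28.08]), array([508,  25,   4,   6], dtype=int32))
white (np.int32(10), array([506.,  33.]), array([505,  31,   4,   4], dtype=int32))
white (np.int32(560), array([353.53, 124.18]), array([335, 105,  38,  38], dtype=int32))
white (np.int32(5952), array([184. , 200.2]), array([118, 155, 121,  93], dtype=int32))
white (np.int32(26), array([118.38, 195.81]), array([112, 193,  14,   7], dtype=int32))
```

View pics/side0z.png

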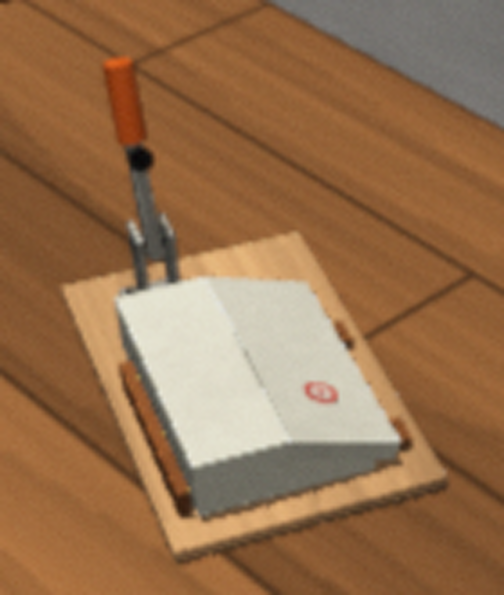

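View pics/top0z.png

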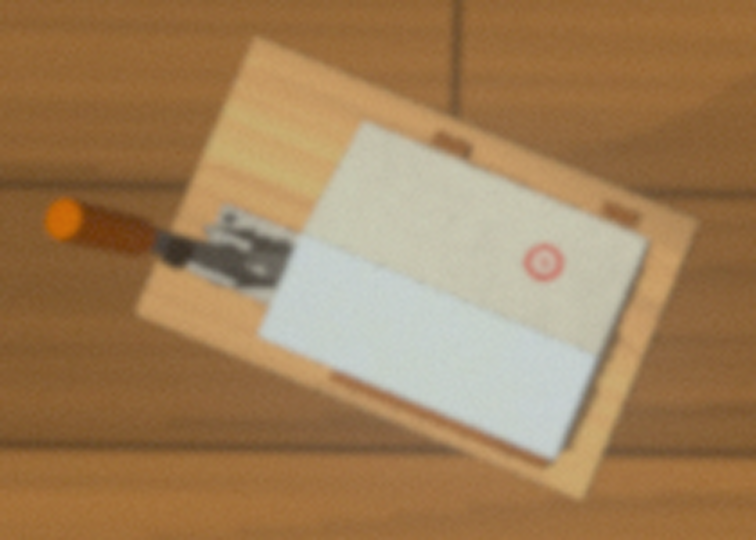

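```bash
python3 - <<'E'
from h import *
c=np.array([[131.1,130],[253.6,181.1],[222.5,258.6],[97.8,207.2]])
P=np.array([onz("top",u,.012)[:2] for u in c]); print(P)
J=np.array([[.105,.2],[.105,-.12],[-.095,-.12],[-.095,.2]])
mj,mp=J.mean(0),P.mean(0); H=(J-mj).T@(P-mp); a=np.arctan2(H[0,1]-H[1,0],H[0,0]+H[1,1])
Rz=np.array([[np.cos(a),-np.sin(a)],[np.sin(a),np.cos(a)]]); t=mp-Rz@mj
print("yaw",np.degrees(a),t,"res",P-(J@Rz.T+t))
r=onz("top",(211.1,193.05),.0474)[:2]; rj=Rz.T@(r-t); print("ring",r,"jig",rj*1e3)
rs=tri("top",(211.1,193.05),"side",(140+321/3.6,60+392/3.5)); print("ring tri",rs)
print("ridge",[Rz.T@(onz("top",u,.062)[:2]-t)*1e3 for u in [(143.3,185.8),(224.4,218.1)]])
h=Rz@[-.03,.135]+t; print("hinge",h)
print("orange end tri",tri("top",(60+64/3.6,120+219/3.6),"side",(140+119/3.6,60+64/3.5)))
for n,c in (("side",(295,190,60,75)),("top",(315,160,60,50))):
    im=cv2.imread(f"pics/{n}0.png"); x,y,w,h=c; cv2.imwrite(f"pics/{n}0m.png",cv2.resize(im[y:y+h,x:x+w],None,fx=8,fy=8,interpolation=cv2.INTER_CUBIC))
for n,u,z in [("jar",(285.4,70.3),.1),("tape",(354,124.5),.03),("drv tip",(312,320),.01),("drv end",(332,243),.015)]:
    print(n,onz("top",u,z))
E
```

```text
[[ 0.69716896  0.23478563]
 [ 0.57955091 -0.0592541 ]
 [ 0.39575666  0.01128767]
 [ 0.51220737  0.30775153]]
yaw -21.522351143522137 [0.52684504 0.08826602] res [[-0.00072773 -0.00101456]
 [-0.00094926  0.00263356]
 [ 0.0013114  -0.00019751]
 [ 0.00036558 -0.0014215 ]]
ring [0.54886326 0.03756522] jig [ 39.0833004  -39.08796542]
ring tri (array([0.54931867, 0.0371575 , 0.04731466]), np.float64(0.0012297056056611256))
ridge [array([ -3.36689715, 105.6822937 ]), array([ -0.9568744, -89.5168097])]
hinge [0.54846346 0.22485901]
orange end tri (array([0.56474938, 0.26254008, 0.21522403]), np.float64(0.002529630287931642))
jar [ 0.81663633 -0.12364048  0.1       ]
tape [ 0.71544194 -0.29316603  0.03      ]
drv tip [ 0.25533899 -0.20108379  0.01      ]
drv end [ 0.43613603 -0.24609268  0.015     ]
```

View pics/side0m.png

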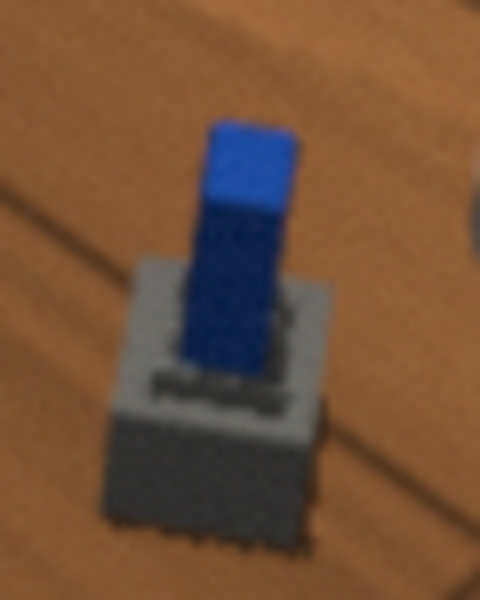

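View pics/top0m.png

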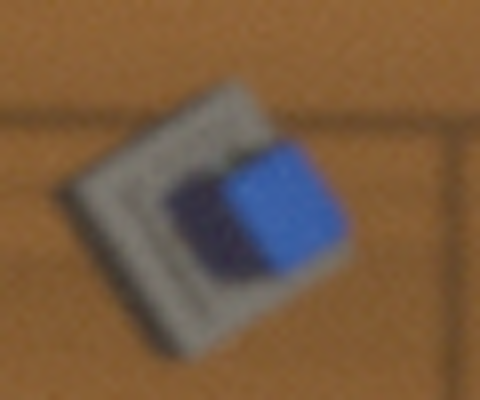

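The jig's yaw is about -21.5°, with the hinge at (0.548, 0.225). The ring is at (0.549, 0.037, 0.047), and the two views agree to about 1 mm. The arm leans back at about 1.88 rad. Next I'll measure the meter and plan the approach to the back of the grip.

```bash
cat >> h.py <<'E'
def st():
    o=telemetry.get_obs(); Rm=R.from_euler('xyz',o['orientation'],degrees=True); return o,np.array(o['tool_pos']),Rm
def plan(p,rpy=None):
    o,q,Rm=st(); d=Rm.inv().apply(np.asarray(p)-q)
    print('clock',o['clock'],'pos',q.round(4),'rpy',np.array(o['orientation']).round(2),'j',o['joint_pos'].round(1),'F',np.array(o['force']).round(1),'open',round(o['opening'],4))
    print('tool shift mm',(d*1e3).round(1),'norm',np.linalg.norm(d).round(4))
    if rpy is not None:
        v=(Rm.inv()*R.from_euler('xyz',rpy,degrees=True)).as_rotvec(degrees=True)/6; print('turn units',v.round(3))
E
python3 - <<'E'
from h import *
plan([.585,.318,.18],[180,0,-111.5])
im=cv2.imread("pics/top0.png")[:,:,::-1].copy()
m=mask(im,(105,140,100),(125,255,255)); m[:, :315]=0
c=max(cv2.findContours(m,cv2.RETR_EXTERNAL,cv2.CHAIN_APPROX_NONE)[0],key=cv2.contourArea)
r=cv2.minAreaRect(c); b=cv2.boxPoints(r); print(r)
P=np.array([onz("top",u,.121)[:2] for u in b]); print(P.mean(0))
for i in range(4): d=P[(i+1)%4]-P[i]; print(np.linalg.norm(d),np.degrees(np.arctan2(d[1],d[0])))
z=lambda x,y:(315+x/8,160+y/8)
P=np.array([onz("top",z(*u),.045)[:2] for u in [(68,190),(240,85)]]); d=P[1]-P[0]; print(np.linalg.norm(d),np.degrees(np.arctan2(d[1],d[0])))
P=np.array([onz("top",z(*u),.045)[:2] for u in [(68,190),(185,358)]]); d=P[1]-P[0]; print(np.linalg.norm(d),np.degrees(np.arctan2(d[1],d[0])))
# two-view top centre
print(tri("top",r[0],"side",(295+254/8,190+162/8)))
E
```

```text
clock 0.15 pos [0.1694 0.653  0.2258] rpy [ 1.7993e+02 -1.0000e-02 -1.4550e+01] j [ 92.   20.6   0.6  -0.  -70.1 -16.5] F [ 0.8  0.7 -0.5] open 0.0877
tool shift mm [486.4 219.8  46.2] norm 0.5358
turn units [ 8.0000e-03 -1.2000e-02  1.6159e+01]
((349.576904296875, 185.61538696289062), (12.203404426574707, 9.707253456115723), 56.3099365234375)
[ 0.56713263 -0.25826825]
0.020427114662292287 -55.667058234900594
0.025370289511685747 -145.92008771704664
0.020404918950414474 124.27161225303078
0.02534835983589802 34.12988993921588
0.05819185504340153 -57.884943059273205
0.05835143268919582 -144.61419192060288
(array([ 0.5681415 , -0.26018848,  0.11697307]), np.float64(0.0022723616964727966))
```

Emit:
servo_tool([
  [[0.0347, 0.0157, 0], [0, 0, 0], 1],
  [[0.0347, 0.0157, 0], [0, 0, 0], 1],
  [[0.0347, 0.0157, 0], [0, 0, 0], 1],
  [[0.0347, 0.0157, 0], [0, 0, 0], 1],
  [[0.0347, 0.0157, 0], [0, 0, 0], 1],
  [[0.0347, 0.0157, 0], [0, 0, 0], 1],
  [[0.0347, 0.0157, 0], [0, 0, 0], 1],
  [[0.0347, 0.0157, 0], [0, 0, 0], 1],
  [[0.0347, 0.0157, 0], [0, 0, 0], 1],
  [[0.0347, 0.0157, 0], [0, 0, 0], 1],
  [[0.0347, 0.0157, 0], [0, 0, 0], 1],
])

```text
clock: 1.07
tool_pos: [0.4967, 0.3889, 0.2265]
orientation: [180.0, 0.0, -14.5]
force: [1.0, 1.0, -0.4]
opening: 0.0198
```

Emit:
servo_tool([
  [[0, 0, 0], [0, 0, 0.95], 1],
  [[0, 0, 0], [0, 0, 0.95], 1],
  [[0, 0, 0], [0, 0, 0.95], 1],
  [[0, 0, 0], [0, 0, 0.95], 1],
  [[0, 0, 0], [0, 0, 0.95], 1],
  [[0, 0, 0], [0, 0, 0.95], 1],
  [[0, 0, 0], [0, 0, 0.95], 1],
  [[0, 0, 0], [0, 0, 0.95], 1],
  [[0, 0, 0], [0, 0, 0.95], 1],
  [[0, 0, 0], [0, 0, 0.95], 1],
  [[0, 0, 0], [0, 0, 0.95], 1],
  [[0, 0, 0], [0, 0, 0.95], 1],
  [[0, 0, 0], [0, 0, 0.95], 1],
  [[0, 0, 0], [0, 0, 0.95], 1],
  [[0, 0, 0], [0, 0, 0.95], 1],
  [[0, 0, 0], [0, 0, 0.95], 1],
  [[0, 0, 0], [0, 0, 0.95], 1],
])

```text
clock: 2.48
tool_pos: [0.4954, 0.3902, 0.2262]
orientation: [180.0, -0.0, -111.7]
force: [-0.7, -0.1, -0.3]
opening: 0.0006
```

```bash
python3 - <<'E'
from h import *
plan([.585,.318,.18],[180,0,-111.5])
E
```

```text
clock 2.4833 pos [0.4954 0.3902 0.2262] rpy [ 1.7998e+02 -3.0000e-02 -1.1173e+02] j [ 55.9  16.4  -5.3  -0.  -68.3 -77.6] F [-0.7 -0.1 -0.3] open 0.0006
tool shift mm [  33.9 -110.    46.2] norm 0.124
turn units [ 0.003 -0.005 -0.038]
```

Emit:
servo_tool([
  [[0, -0.0275, 0.0115], [0, 0, 0], 1],
  [[0, -0.0275, 0.0115], [0, 0, 0], 1],
  [[0, -0.0275, 0.0115], [0, 0, 0], 1],
  [[0, -0.0275, 0.0115], [0, 0, 0], 1],
  [[0.015, 0, 0], [0, 0, 0], 1],
  [[0.015, 0, 0], [0, 0, 0], 1],
  [[0, 0, 0], [0, 0, 0], 1],
])

```text
clock: 3.07
tool_pos: [0.5864, 0.3197, 0.1795]
orientation: [179.9, -0.1, -111.6]
force: [-0.3, 0.5, 0.8]
opening: 0.0002
```

```bash
python3 - <<'E'
from h import *
plan([.5485-.367*.08,.2249-.93*.08,.18],[180,0,-111.5])
for n in ["side","top"]:
    im=optics.snapshot(n); im=im[50:200,110:260] if n=="side" else im[110:260,40:260]; cv2.imwrite(f"pics/{n}1.png",cv2.resize(im[:,:,::-1],None,fx=3,fy=3))
E
```

```text
clock 3.0667 pos [0.5864 0.3197 0.1795] rpy [ 1.7992e+02 -1.3000e-01 -1.1156e+02] j [ 45.3  21.7  -3.9  -0.  -64.6 -66.8] F [-0.3  0.5  0.8] open 0.0002
tool shift mm [ 1.821e+02  4.000e-01 -1.000e-01] norm 0.1821
turn units [ 0.013 -0.022 -0.009]
```

View pics/side1.png

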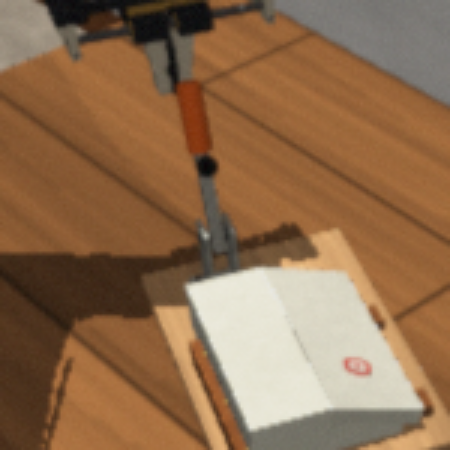

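View pics/top1.png

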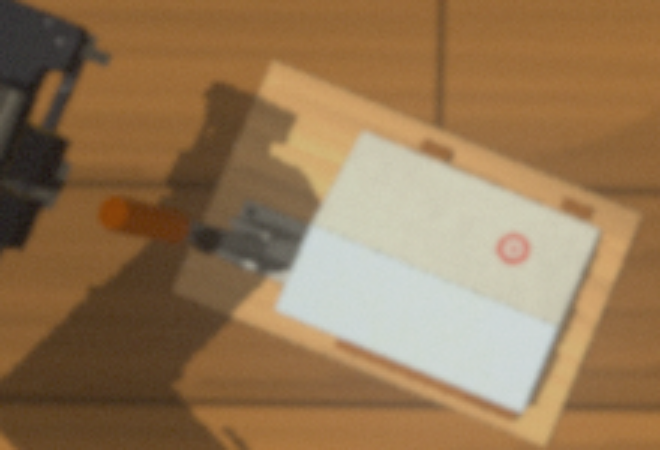

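The closed fingers are lined up behind the grip in both views (grip at about 195,120 in side1, fingers directly behind it). Now I'll push along tool +x.

Emit:
servo_tool([
  [[0.012, 0, 0], [0, 0, 0], 1],
  [[0.012, 0, 0], [0, 0, 0], 1],
  [[0.012, 0, 0], [0, 0, 0], 1],
  [[0.012, 0, 0], [0, 0, 0], 1],
  [[0.012, 0, 0], [0, 0, 0], 1],
  [[0.012, 0, 0], [0, 0, 0], 1],
  [[0.012, 0, 0], [0, 0, 0], 1],
  [[0.012, 0, 0], [0, 0, 0], 1],
  [[0.012, 0, 0], [0, 0, 0], 1],
  [[0.012, 0, 0], [0, 0, 0], 1],
  [[0.012, 0, 0], [0, 0, 0], 1],
  [[0.012, 0, 0], [0, 0, 0], 1],
  [[0.012, 0, 0], [0, 0, 0], 1],
  [[0.012, 0, 0], [0, 0, 0], 1],
  [[0, 0, 0], [0, 0, 0], 1],
  [[0, 0, 0], [0, 0, 0], 1],
])

```text
clock: 4.5
tool_pos: [0.5255, 0.1651, 0.1808]
orientation: [-180.0, 0.0, -111.5]
force: [-0.1, -0.8, 0.6]
opening: 0.0003
```

```bash
python3 - <<'E'
from h import *
plan([.5485-.367*.08,.2249-.93*.08,.25],[180,0,-111.5])
for n in ["side"]:
    im=optics.snapshot(n); im=im[50:200,110:260]; cv2.imwrite(f"pics/{n}2.png",cv2.resize(im[:,:,::-1],None,fx=3,fy=3))
E
```

```text
clock 4.5 pos [0.5255 0.1651 0.1808] rpy [-1.7999e+02  2.0000e-02 -1.1149e+02] j [ 37.8  10.9 -18.9   0.  -60.1 -59.3] F [-0.1 -0.8  0.6] open 0.0003
tool shift mm [ 15.8   0.5 -69.2] norm 0.071
turn units [-0.002  0.003  0.002]
```

View pics/side2.png

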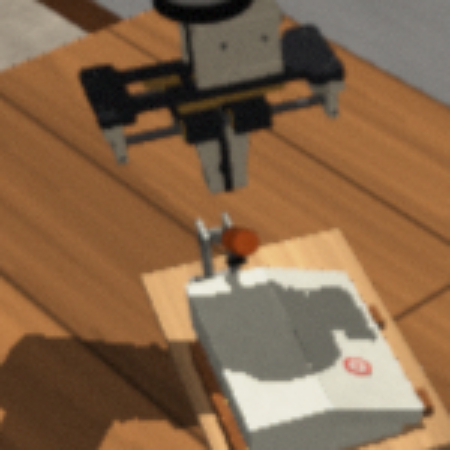

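The grip has gone over and is pointing towards the camera, so it is falling. I'll raise the tool, wait, and check that it shuts.

Emit:
servo_tool([
  [[0, 0, -0.02], [0, 0, 0], 1],
  [[0, 0, -0.02], [0, 0, 0], 1],
  [[0, 0, -0.02], [0, 0, 0], 0],
  [[0, 0, -0.01], [0, 0, 0], 0],
  [[0, 0, 0], [0, 0, 0], 0],
  [[0, 0, 0], [0, 0, 0], 0],
  [[0, 0, 0], [0, 0, 0], 0],
])

```text
clock: 5.13
tool_pos: [0.5251, 0.1658, 0.2493]
orientation: [179.9, -0.1, -111.4]
force: [-0.0, 0.1, -0.2]
opening: 0.0277
```

```bash
python3 - <<'E'
from h import *
for n in ["side"]:
    im=optics.snapshot(n); im=im[50:200,110:260]; cv2.imwrite(f"pics/{n}3.png",cv2.resize(im[:,:,::-1],None,fx=3,fy=3))
plan([.567,-.259,.25])
for a in (-55.9,34.1,-145.9,124.1): plan([.567,-.259,.25],[180,0,a])
E
```

```text
clock 5.1833 pos [0.5251 0.1657 0.2492] rpy [ 1.7992e+02 -8.0000e-02 -1.1144e+02] j [ 37.9   8.1 -13.1  -0.  -69.  -59.3] F [ 0.1  0.2 -0.7] open 0.032
tool shift mm [ 380.  -194.3   -0.5] norm 0.4268
clock 5.1833 pos [0.5251 0.1657 0.2492] rpy [ 1.7992e+02 -8.0000e-02 -1.1144e+02] j [ 37.9   8.1 -13.1  -0.  -69.  -59.3] F [ 0.1  0.2 -0.7] open 0.032
tool shift mm [ 380.  -194.3   -0.5] norm 0.4268
turn units [ 1.900e-02 -6.000e-03 -9.257e+00]
clock 5.1833 pos [0.5251 0.1657 0.2492] rpy [ 1.7992e+02 -8.0000e-02 -1.1144e+02] j [ 37.9   8.1 -13.1  -0.  -69.  -59.3] F [ 0.1  0.2 -0.7] open 0.032
tool shift mm [ 380.  -194.3   -0.5] norm 0.4268
turn units [ 2.3000e-02  1.1000e-02 -2.4257e+01]
clock 5.1833 pos [0.5251 0.1657 0.2492] rpy [ 1.7992e+02 -8.0000e-02 -1.1144e+02] j [ 37.9   8.1 -13.1  -0.  -69.  -59.3] F [ 0.1  0.2 -0.7] open 0.032
tool shift mm [ 380.  -194.3   -0.5] norm 0.4268
turn units [ 0.008 -0.017  5.743]
clock 5.1833 pos [0.5251 0.1657 0.2492] rpy [ 1.7992e+02 -8.0000e-02 -1.1144e+02] j [ 37.9   8.1 -13.1  -0.  -69.  -59.3] F [ 0.1  0.2 -0.7] open 0.032
tool shift mm [ 380.  -194.3   -0.5] norm 0.4268
turn units [-8.0000e-03 -2.2000e-02  2.0743e+01]
```

View pics/side3.png

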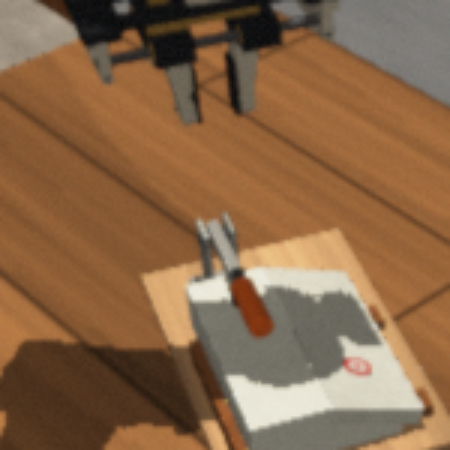

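The clamp is shut on the offcut (grip at about 253,307) and the ring hasn't moved. Next I'll go over the meter with the gripper open.

Emit:
servo_tool([
  [[0.0317, -0.0162, 0], [0, 0, 0], 0],
  [[0.0317, -0.0162, 0], [0, 0, 0], 0],
  [[0.0317, -0.0162, 0], [0, 0, 0], 0],
  [[0.0317, -0.0162, 0], [0, 0, 0], 0],
  [[0.0317, -0.0162, 0], [0, 0, 0], 0],
  [[0.0317, -0.0162, 0], [0, 0, 0], 0],
  [[0.0317, -0.0162, 0], [0, 0, 0], 0],
  [[0.0317, -0.0162, 0], [0, 0, 0], 0],
  [[0.0317, -0.0162, 0], [0, 0, 0], 0],
  [[0.0317, -0.0162, 0], [0, 0, 0], 0],
  [[0.0317, -0.0162, 0], [0, 0, 0], 0],
  [[0.0317, -0.0162, 0], [0, 0, 0], 0],
  [[0, 0, 0], [0, 0, 0.96], 0],
  [[0, 0, 0], [0, 0, 0.96], 0],
  [[0, 0, 0], [0, 0, 0.96], 0],
  [[0, 0, 0], [0, 0, 0.96], 0],
  [[0, 0, 0], [0, 0, 0.96], 0],
  [[0, 0, 0], [0, 0, 0.96], 0],
  [[0, 0, 0], [0, 0, 0], 0],
])

```text
clock: 6.77
tool_pos: [0.567, -0.2592, 0.2491]
orientation: [179.9, -0.1, -146.3]
force: [-0.8, 1.3, -0.3]
opening: 0.0878
```

```bash
python3 - <<'E'
from h import *
plan([.567,-.259,.25],[180,0,-146])
for n in ["side","top","wrist"]:
    im=optics.snapshot(n); cv2.imwrite(f"pics/{n}4.png",im[:,:,::-1])
E
```

```text
clock 6.7667 pos [ 0.567  -0.2592  0.2491] rpy [ 1.7991e+02 -9.0000e-02 -1.4627e+02] j [ -6.7  15.1  -4.1  -0.  -70.9 -49.6] F [-0.8  1.3 -0.3] open 0.0878
tool shift mm [-0.1  0.2 -0.9] norm 0.0009
turn units [ 0.015 -0.014 -0.046]
```

View pics/wrist4.png

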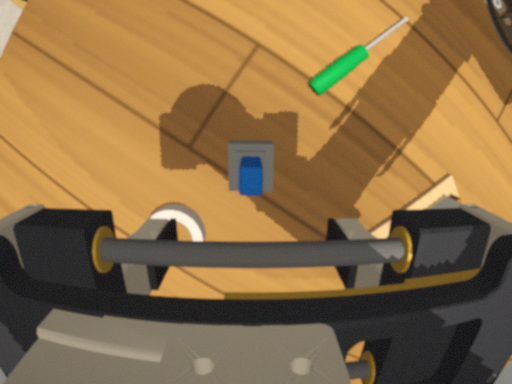

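View pics/side4.png

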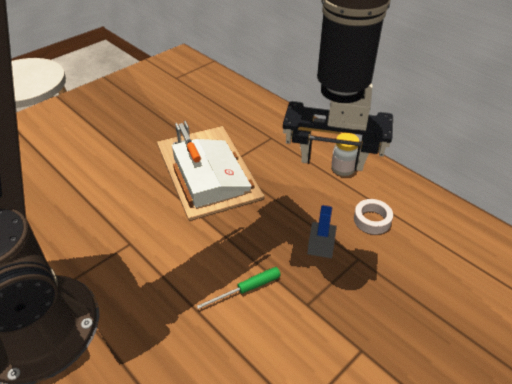

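```bash
cat >> h.py <<'E'
def wray(uv):
    K,M,t=cam("wrist"); x=(uv[0]-K[0,2])/K[0,0]; y=(uv[1]-K[1,2])/K[1,1]; th=np.hypot(x,y); s=np.sin(th)/th if th>1e-9 else 1
    d=M.T@np.array([x*s,y*s,np.cos(th)]); return -M.T@t,d
def wonz(uv,z):
    o,d=wray(uv); return o+d*(z-o[2])/d[2]
E
python3 - <<'E'
from h import *
im=cv2.imread("pics/wrist4.png"); cv2.imwrite("pics/wrist4z.png",cv2.resize(im[130:205,215:290],None,fx=8,fy=8,interpolation=cv2.INTER_CUBIC))
print(wray((256,192)))
E
```

```text
(array([ 0.51032391, -0.2980427 ,  0.40804881]), array([ 0.20807595,  0.16125802, -0.96472807]))
```

View pics/wrist4z.png

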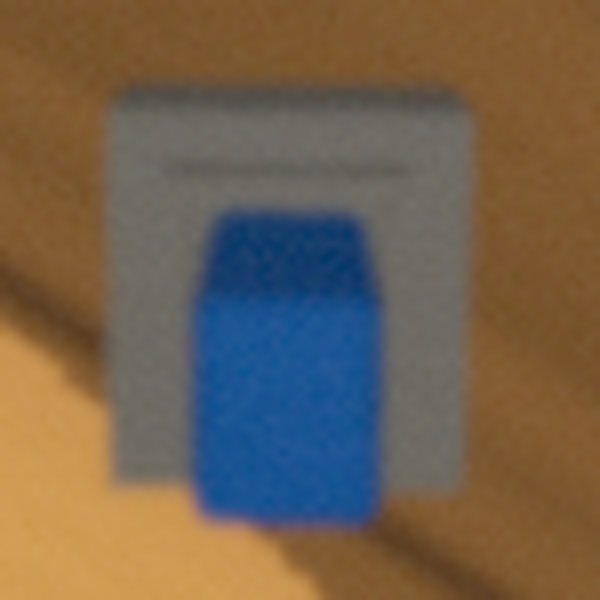

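```bash
python3 - <<'E'
from h import *
z=lambda u:(215+u[0]/8-.4,130+u[1]/8-.4)
P=np.array([wonz(z(u),.121)[:2] for u in [(195,300),(380,300),(380,522),(197,522)]]); print(P,P.mean(0))
for i in range(4): d=P[(i+1)%4]-P[i]; print(np.linalg.norm(d),np.degrees(np.arctan2(d[1],d[0])))
P=np.array([wonz(z(u),.045)[:2] for u in [(110,105),(470,105),(470,488),(112,488)]]); print(P.mean(0))
for i in range(4): d=P[(i+1)%4]-P[i]; print(np.linalg.norm(d),np.degrees(np.arctan2(d[1],d[0])))
c=P.mean(0)
plan([.567,-.259,.07],[180,0,-146])
E
```

```text
[[ 0.56071191 -0.27817748]
 [ 0.54797793 -0.25939529]
 [ 0.57124627 -0.24331714]
 [ 0.58413144 -0.26232086]] [ 0.56601689 -0.26080269]
0.02269196520540011 124.13656034455941
0.02828290949520262 34.64401454751491
0.022960161003096884 -55.86139982032402
0.028282623184338378 -145.8993059489617
[ 0.56561942 -0.26073721]
0.05510199433635968 124.14081375784582
0.06067427271531624 35.026497445289166
0.056668159470614016 -55.86171192272349
0.06066777918927335 -146.45256908218764
clock 6.9167 pos [ 0.5673 -0.2592  0.2498] rpy [ 1.7995e+02 -5.0000e-02 -1.4580e+02] j [ -6.6  15.   -4.1  -0.  -70.9 -49.2] F [-0.  -0.3 -0.8] open 0.0874
tool shift mm [ -0.    0.2 179.8] norm 0.1798
turn units [ 0.008 -0.008  0.033]
```

Both cameras and the stand outline agree within 2 mm, giving the meter centre at about (0.566, -0.261), yaw 34°. Now I'll go down and grip.

Emit:
servo_tool([
  [[0.002, -0.0007, 0.025], [0, 0, 0], 0],
  [[0, 0, 0.025], [0, 0, 0], 0],
  [[0, 0, 0.025], [0, 0, 0], 0],
  [[0, 0, 0.025], [0, 0, 0], 0],
  [[0, 0, 0.025], [0, 0, 0], 0],
  [[0, 0, 0.02], [0, 0, 0], 0],
  [[0, 0, 0.02], [0, 0, 0], 0],
  [[0, 0, 0.015], [0, 0, 0], 0],
  [[0, 0, 0], [0, 0, 0], 0],
  [[0, 0, 0], [0, 0, 0], 1],
  [[0, 0, 0], [0, 0, 0], 1],
  [[0, 0, 0], [0, 0, 0], 1],
  [[0, 0, 0], [0, 0, 0], 1],
  [[0, 0, 0], [0, 0, 0], 1],
  [[0, 0, 0], [0, 0, 0], 1],
  [[0, 0, 0], [0, 0, 0], 1],
  [[0, 0, 0], [0, 0, 0], 1],
  [[0, 0, 0], [0, 0, 0], 1],
])

```text
clock: 8.42
tool_pos: [0.5662, -0.261, 0.0706]
orientation: [-180.0, 0.0, -146.0]
force: [-0.6, -0.0, -0.2]
opening: 0.0333
```

```bash
python3 - <<'E'
from h import *
plan([.566,-.2607,.069],[180,0,-146])
im=optics.snapshot("side"); cv2.imwrite("pics/side5.png",cv2.resize(im[130:280,250:420,::-1],None,fx=4,fy=4))
E
```

```text
clock 8.4167 pos [ 0.5662 -0.261   0.0706] rpy [-180.      0.   -145.99] j [ -6.8  23.6 -16.9   0.  -49.5 -49.2] F [-0.6 -0.  -0.2] open 0.0333
tool shift mm [0.  0.4 1.6] norm 0.0017
turn units [-0.001  0.     0.001]
```

View pics/side5.png

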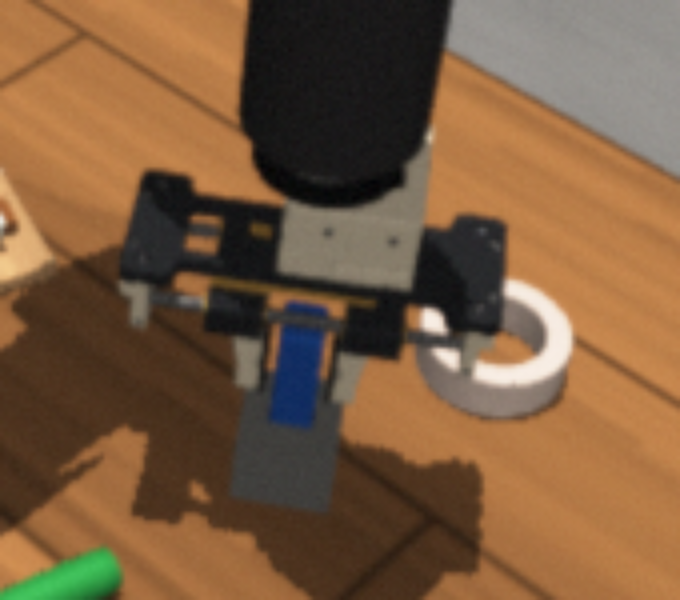

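Emit:
servo_tool([
  [[0, 0, 0], [0, 0, 0], 1],
  [[0, 0, 0], [0, 0, 0], 1],
  [[0, 0, 0], [0, 0, 0], 1],
  [[0, 0, 0], [0, 0, 0], 1],
  [[0, 0, 0], [0, 0, 0], 1],
  [[0, 0, 0], [0, 0, 0], 1],
])

```text
clock: 8.97
tool_pos: [0.5662, -0.261, 0.0705]
orientation: [-180.0, -0.0, -146.0]
force: [-0.1, 0.8, -0.3]
opening: 0.0236
```

```bash
python3 - <<'E'
from h import *
plan([.566,-.2607,.2])
E
```

```text
clock 8.9667 pos [ 0.5662 -0.261   0.0705] rpy [-180.   -0. -146.] j [ -6.8  23.6 -16.9   0.  -49.4 -49.2] F [-0.1  0.8 -0.3] open 0.0236
tool shift mm [   0.     0.4 -129.5] norm 0.1295
```

Gripped at 23.6 mm. Lifting straight out.

Emit:
servo_tool([
  [[0, 0, -0.005], [0, 0, 0], 1],
  [[0, 0, -0.01], [0, 0, 0], 1],
  [[0, 0, -0.015], [0, 0, 0], 1],
  [[0, 0, -0.02], [0, 0, 0], 1],
  [[0, 0, -0.02], [0, 0, 0], 1],
  [[0, 0, -0.02], [0, 0, 0], 1],
  [[0, 0, -0.02], [0, 0, 0], 1],
  [[0, 0, -0.015], [0, 0, 0], 1],
  [[0, 0, -0.005], [0, 0, 0], 1],
  [[0, 0, 0], [0, 0, 0], 1],
  [[0, 0, 0], [0, 0, 0], 1],
])

```text
clock: 9.88
tool_pos: [0.5659, -0.2608, 0.2003]
orientation: [180.0, 0.0, -146.0]
force: [-0.2, 0.1, -2.7]
opening: 0.024
```

```bash
python3 - <<'E'
from h import *
im=optics.snapshot("side"); cv2.imwrite("pics/side6.png",cv2.resize(im[100:280,250:420,::-1],None,fx=3.3,fy=3.3))
a=np.radians(-21.6); t=np.radians(20); n=np.array([np.sin(t)*np.cos(a),np.sin(t)*np.sin(a),np.cos(t)])
R0=R.from_euler('xyz',[180,0,-146],degrees=True)
ax=np.cross([0,0,1],n); ax/=np.linalg.norm(ax); Rf=R.from_rotvec(ax*t)*R0
rpy=Rf.as_euler('xyz',degrees=True); print('final rpy',rpy,'z',Rf.apply([0,0,1]),n)
print('tilt rotvec tool',R0.inv().apply(ax)*20/6)
mark=np.array([.549,.0374,.0474])
for h in (.05,.01,0,-.005): print(h,(mark+n*(h+.0555)).round(4))
plan(mark+n*(.05+.0555),rpy)
plan(list((mark+n*(.0555+.05))[:2])+[.2])
E
```

```text
final rpy [ 163.2841071   -11.14134921 -144.3580786 ] z [-0.31800229  0.12590601 -0.93969262] [ 0.31800229 -0.12590601  0.93969262]
tilt rotvec tool [-2.75037833e+00  1.88322334e+00  2.30628344e-16]
0.05 [0.5825 0.0241 0.1465]
0.01 [0.5698 0.0292 0.1089]
0 [0.5666 0.0304 0.0996]
-0.005 [0.5651 0.031  0.0949]
clock 9.9333 pos [ 0.5656 -0.2607  0.1996] rpy [ 1.7992e+02 -4.0000e-02 -1.4601e+02] j [ -6.8  16.8  -8.4  -0.  -64.9 -49.2] F [-0.4 -0.3 -2.1] open 0.024
tool shift mm [-173.3  226.6   53.2] norm 0.2902
turn units [-2.737e+00  1.876e+00 -2.000e-03]
clock 9.9333 pos [ 0.5656 -0.2607  0.1996] rpy [ 1.7992e+02 -4.0000e-02 -1.4601e+02] j [ -6.8  16.8  -8.4  -0.  -64.9 -49.2] F [-0.4 -0.3 -2.1] open 0.024
tool shift mm [-173.3  226.7   -0.3] norm 0.2853
```

View pics/side6.png

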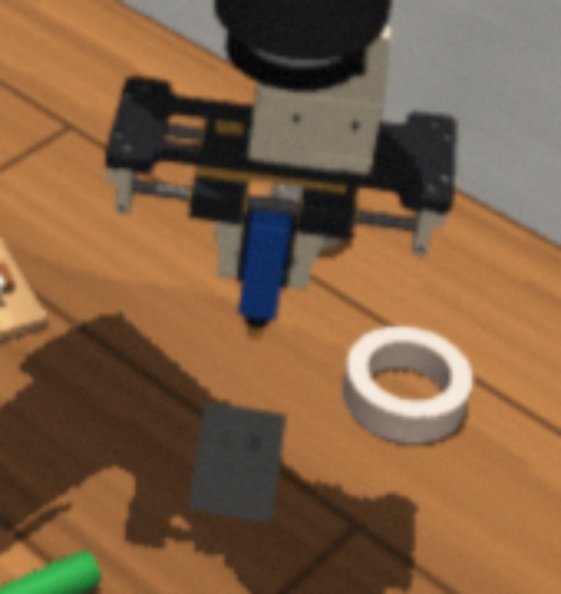

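The meter is out of its stand and straight in the fingers (tip at about 255,332). Moving over the ring, then tilting.

Emit:
servo_tool([
  [[-0.0173, 0.0227, 0], [0, 0, 0], 1],
  [[-0.0173, 0.0227, 0], [0, 0, 0], 1],
  [[-0.0173, 0.0227, 0], [0, 0, 0], 1],
  [[-0.0173, 0.0227, 0], [0, 0, 0], 1],
  [[-0.0173, 0.0227, 0], [0, 0, 0], 1],
  [[-0.0173, 0.0227, 0], [0, 0, 0], 1],
  [[-0.0173, 0.0227, 0], [0, 0, 0], 1],
  [[-0.0173, 0.0227, 0], [0, 0, 0], 1],
  [[-0.0173, 0.0227, 0], [0, 0, 0], 1],
  [[-0.0173, 0.0227, 0], [0, 0, 0], 1],
  [[0, 0, 0], [-0.55, 0.376, 0], 1],
  [[0, 0, 0], [-0.55, 0.376, 0], 1],
  [[0, 0, 0], [-0.55, 0.376, 0], 1],
  [[0, 0, 0], [-0.55, 0.376, 0], 1],
  [[0, 0, 0], [-0.55, 0.376, 0], 1],
  [[0, 0, 0], [0, 0, 0], 1],
  [[0, 0, 0], [0, 0, 0], 1],
])

```text
clock: 11.35
tool_pos: [0.5828, 0.0234, 0.1978]
orientation: [163.2, -11.3, -144.4]
force: [0.3, 0.2, -2.3]
opening: 0.0239
```

```bash
python3 - <<'E'
from h import *
rpy=[163.284,-11.141,-144.358]
n=np.array([.318,-.1259,.9397]); mark=np.array([.549,.0374,.0474])
plan(mark+n*(.02+.0555),rpy)
for k in ("side","top"):
  im=optics.snapshot(k); cv2.imwrite(f"pics/{k}7.png",im[:,:,::-1])
E
```

```text
clock 11.35 pos [0.5828 0.0234 0.1978] rpy [ 163.21  -11.32 -144.43] j [ 13.5  25.1   5.5 -11.4 -87.2 -67.4] F [ 0.3  0.2 -2.3] open 0.0239
tool shift mm [-10.4 -13.9  78.3] norm 0.0802
turn units [ 0.015 -0.025 -0.02 ]
```

View pics/side7.png

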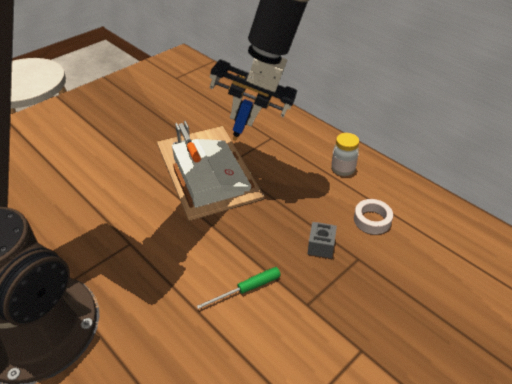

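View pics/top7.png

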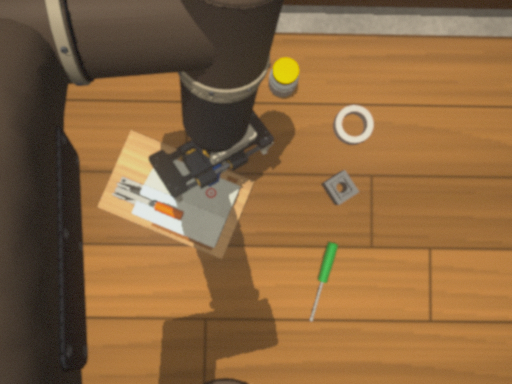

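The meter is tilted above the slope, the clamp is down and the ring is still at (211,193) in the top view. Moving to 20 mm above the face.

Emit:
servo_tool([
  [[-0.0026, -0.0035, 0.0196], [0, 0, 0], 1],
  [[-0.0026, -0.0035, 0.0196], [0, 0, 0], 1],
  [[-0.0026, -0.0035, 0.0196], [0, 0, 0], 1],
  [[-0.0026, -0.0035, 0.0195], [0, 0, 0], 1],
  [[0, 0, 0], [0, 0, 0], 1],
  [[0, 0, 0], [0, 0, 0], 1],
])

```text
clock: 11.95
tool_pos: [0.5725, 0.0285, 0.1212]
orientation: [163.3, -11.2, -144.3]
force: [0.0, -0.1, -1.3]
opening: 0.0235
```

```bash
python3 - <<'E'
from h import *
rpy=[163.284,-11.141,-144.358]
n=np.array([.318,-.1259,.9397]); mark=np.array([.549,.0374,.0474])
plan(mark+n*(.02+.0555),rpy)
o,q,Rm=st(); tip=q+Rm.apply([0,0,.0555]); print("tip",tip,"off",tip-mark-.02*n)
print("proj tip side",proj("side",tip),"top",proj("top",tip),"mark side",proj("side",mark),"top",proj("top",mark))
im=optics.snapshot("side"); cv2.imwrite("pics/side8.png",cv2.resize(im[110:210,180:290,::-1],None,fx=6,fy=6,interpolation=cv2.INTER_CUBIC))
im=optics.snapshot("wrist"); cv2.imwrite("pics/wrist8.png",im[:,:,::-1])
im=optics.snapshot("top"); cv2.imwrite("pics/top8.png",cv2.resize(im[140:240,160:270,::-1],None,fx=6,fy=6,interpolation=cv2.INTER_CUBIC))
E
```

```text
clock 11.95 pos [0.5725 0.0285 0.1212] rpy [ 163.3   -11.19 -144.31] j [ 14.2  27.6  -0.9 -11.7 -78.2 -66. ] F [ 0.  -0.1 -1.3] open 0.0235
tool shift mm [-0.6 -1.6  2.4] norm 0.003
turn units [-0.004 -0.009  0.005]
tip [0.55481071 0.03546066 0.06906027] off [-0.00054929  0.00057866  0.00286627]
proj tip side [230.67283817 164.87108968] top [211.11870404 190.15977037] mark side [228.76621472 171.98221127] top [211.17381716 192.99103359]
```

View pics/side8.png

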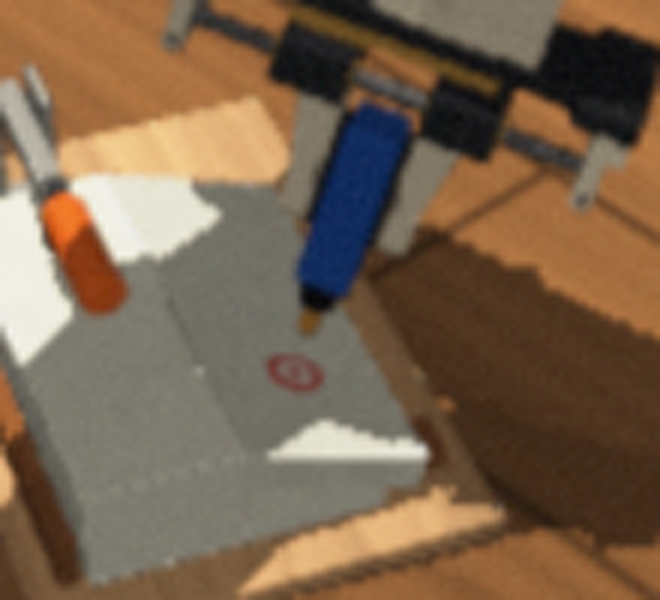

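View pics/wrist8.png

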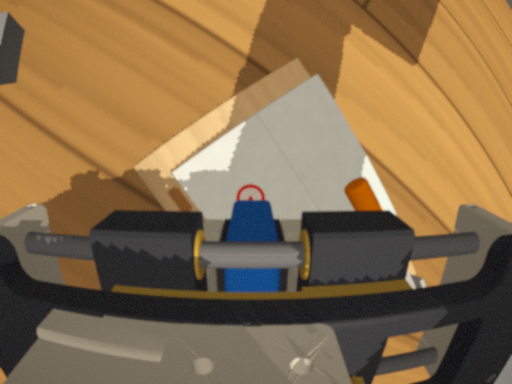

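View pics/top8.png

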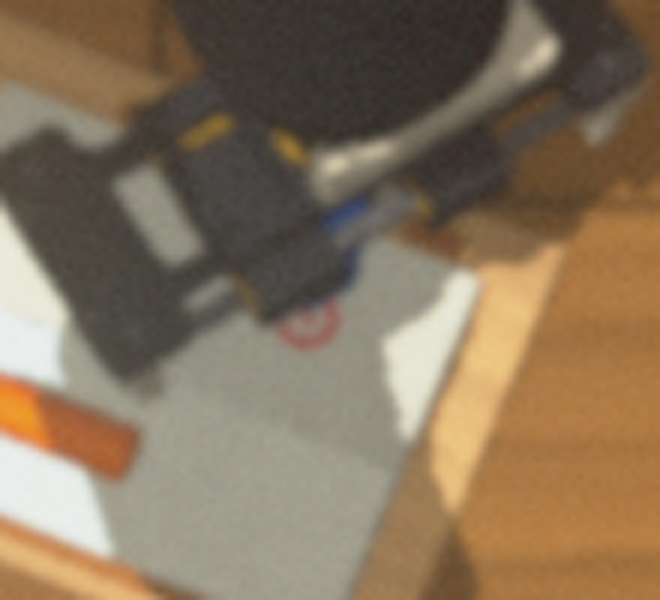

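The tip is at (231.3,165.5) in the side view against a predicted (230.7,164.9), and the ring is at (229.2,172.2), so the alignment is good. Approaching, correcting the small lateral offset, then watching the force.

Emit:
servo_tool([
  [[-0.0003, -0.0008, 0.005], [0, 0, 0], 1],
  [[-0.0003, -0.0008, 0.005], [0, 0, 0], 1],
  [[0, 0, 0.005], [0, 0, 0], 1],
  [[0, 0, 0.003], [0, 0, 0], 1],
  [[0, 0, 0], [0, 0, 0], 1],
  [[0, 0, 0], [0, 0, 0], 1],
  [[0, 0, 0], [0, 0, 0], 1],
])

```text
clock: 12.68
tool_pos: [0.569, 0.0297, 0.1036]
orientation: [163.3, -11.1, -144.4]
force: [0.0, 0.4, -2.4]
opening: 0.024
```

```bash
cat >> h.py <<'E'
def chk():
    rpy=[163.284,-11.141,-144.358]
    n=np.array([.318,-.1259,.9397]); mark=np.array([.549,.0374,.0474])
    plan(mark+n*(-.005+.0555),rpy)
    o,q,Rm=st(); tip=q+Rm.apply([0,0,.0555]); d=tip-mark
    print('free tip height',(d@n*1e3).round(2),'lateral',(np.linalg.norm(d-n*(d@n))*1e3).round(2),'F.n',np.array(o['force'])@n)
E
python3 - <<'E'
from h import *
chk()
E
```

```text
clock 12.6833 pos [0.569  0.0297 0.1036] rpy [ 163.3   -11.12 -144.36] j [ 14.3  28.2  -2.4 -11.9 -76.1 -65.7] F [ 0.   0.4 -2.4] open 0.024
tool shift mm [0.7 0.7 9.6] norm 0.0097
turn units [-0.002  0.003  0.001]
free tip height 4.63 lateral 1.02 F.n -2.279287431853017
```

Emit:
servo_tool([
  [[0.0005, 0.0005, 0.002], [0, 0, 0], 1],
  [[0, 0, 0.002], [0, 0, 0], 1],
  [[0, 0, 0.002], [0, 0, 0], 1],
  [[0, 0, 0], [0, 0, 0], 1],
  [[0, 0, 0], [0, 0, 0], 1],
  [[0, 0, 0], [0, 0, 0], 1],
])

```text
clock: 13.18
tool_pos: [0.5665, 0.0306, 0.0983]
orientation: [163.3, -11.1, -144.4]
force: [-0.2, 0.6, 0.5]
opening: 0.0235
```

```bash
python3 - <<'E'
from h import *
chk()
f=[]
for k in range(4):
  im=optics.snapshot("side"); f.append(telemetry.get_obs()['force'])
print(np.mean(f,0)@np.array([.318,-.1259,.9397]))
cv2.imwrite("pics/side9.png",cv2.resize(im[110:210,180:290,::-1],None,fx=6,fy=6,interpolation=cv2.INTER_CUBIC))
E
```

```text
clock 13.1833 pos [0.5665 0.0306 0.0983] rpy [ 163.3   -11.11 -144.36] j [ 14.4  28.3  -3.  -12.  -75.4 -65.7] F [-0.2  0.6  0.5] open 0.0235
tool shift mm [0.2 0.1 3.8] norm 0.0038
turn units [-0.003  0.005  0.001]
free tip height -1.21 lateral 0.29 F.n 0.34838482347773364
0.25458137458003205
```

View pics/side9.png

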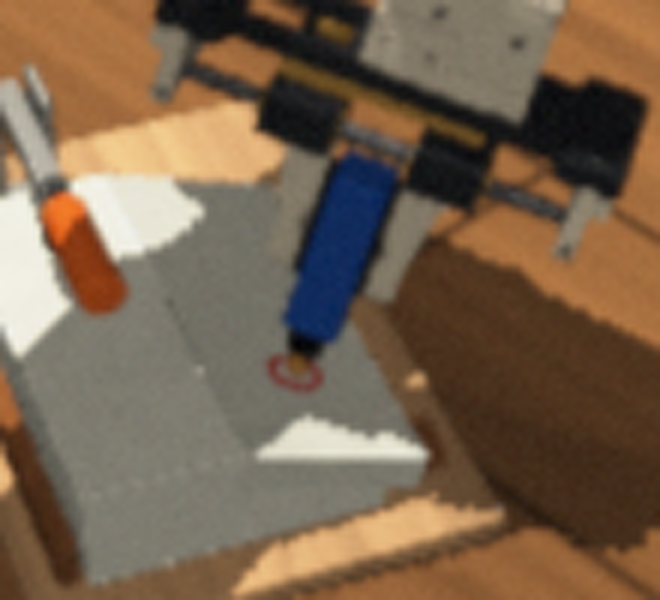

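The tip is inside the ring (295,368), and the contact force is about 2 N, so about 2 mm in. I'll press another 3 mm, slowly.

Emit:
servo_tool([
  [[0, 0, 0.001], [0, 0, 0], 1],
  [[0, 0, 0.001], [0, 0, 0], 1],
  [[0, 0, 0.001], [0, 0, 0], 1],
  [[0, 0, 0], [0, 0, 0], 1],
  [[0, 0, 0], [0, 0, 0], 1],
  [[0, 0, 0], [0, 0, 0], 1],
  [[0, 0, 0], [0, 0, 0], 1],
  [[0, 0, 0], [0, 0, 0], 1],
  [[0, 0, 0], [0, 0, 0], 1],
])

```text
clock: 14.13
tool_pos: [0.5655, 0.031, 0.0954]
orientation: [163.3, -11.1, -144.4]
force: [1.3, 0.1, 0.8]
opening: 0.0238
```

```bash
python3 - <<'E'
from h import *
chk()
f=[]
for k in range(6):
  im=optics.snapshot("side"); f.append(telemetry.get_obs()['force'])
print(np.mean(f,0)@np.array([.318,-.1259,.9397]),np.mean(f,0))
cv2.imwrite("pics/side10.png",cv2.resize(im[110:210,180:290,::-1],None,fx=6,fy=6,interpolation=cv2.INTER_CUBIC))
im=optics.snapshot("wrist");cv2.imwrite("pics/wrist10.png",im[:,:,::-1])
im=optics.snapshot("top");cv2.imwrite("pics/top10.png",im[:,:,::-1])
E
```

```text
clock 14.1333 pos [0.5655 0.031  0.0954] rpy [ 163.29  -11.11 -144.36] j [ 14.5  28.4  -3.3 -12.  -75.  -65.6] F [1.3 0.1 0.8] open 0.0238
tool shift mm [0.2 0.1 0.6] norm 0.0006
turn units [-0.001  0.005  0.   ]
free tip height -4.39 lateral 0.25 F.n 1.1444950642472416
1.0828345419699066 [1.09439612 0.11837848 0.79782955]
```

View pics/side10.png

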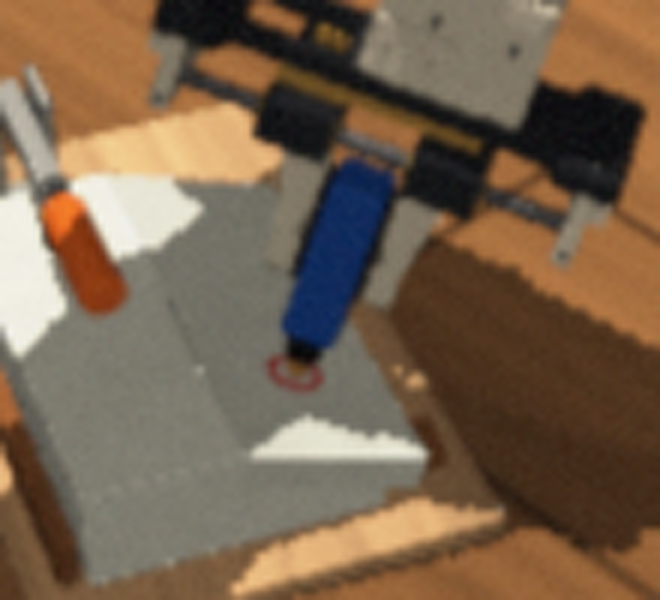

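View pics/top10.png

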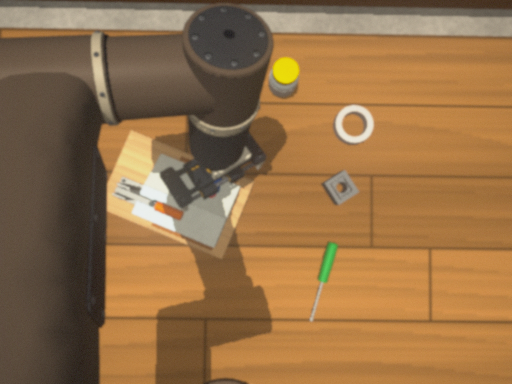

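Emit:
servo_tool([
  [[0, 0, 0.001], [0, 0, 0], 1],
  [[0, 0, 0], [0, 0, 0], 1],
  [[0, 0, 0], [0, 0, 0], 1],
  [[0, 0, 0], [0, 0, 0], 1],
  [[0, 0, 0], [0, 0, 0], 1],
  [[0, 0, 0], [0, 0, 0], 1],
  [[0, 0, 0], [0, 0, 0], 1],
  [[0, 0, 0], [0, 0, 0], 1],
  [[0, 0, 0], [0, 0, 0], 1],
])

```text
clock: 15.28
tool_pos: [0.5651, 0.0311, 0.0944]
orientation: [163.3, -11.1, -144.4]
force: [2.0, -0.0, 1.9]
opening: 0.0239
```

```bash
python3 - <<'E'
from h import *
chk()
f=[]
for k in range(4):
  im=optics.snapshot("side"); f.append(telemetry.get_obs()['force'])
print(np.mean(f,0)@np.array([.318,-.1259,.9397]),np.mean(f,0))
o,q,Rm=st()
m=mask(im,(108,120,40),(130,255,255)); m[:,:220]=0; m[:,260:]=0
b=cv2.findContours(m,cv2.RETR_EXTERNAL,cv2.CHAIN_APPROX_NONE)[0]; c=max(b,key=cv2.contourArea); 
print("seen",cv2.fitLine(c,cv2.DIST_L2,0,.01,.01).ravel(),cv2.minAreaRect(c))
a=proj("side",q+Rm.apply([0,0,-.0505])); e=proj("side",q+Rm.apply([0,0,.0255])); print("pred axis ends",a,e,(e-a)/np.linalg.norm(e-a),(a+e)/2)
out=cv2.resize(im[110:210,180:290,::-1],None,fx=6,fy=6,interpolation=cv2.INTER_CUBIC)
t=lambda p:tuple(int(v) for v in ((p-np.array([180,110])+.5)*6))
# predicted case edges
for sx in(-.015,.015):
  for sy in(-.012,.012):
    cv2.line(out,t(proj("side",q+Rm.apply([sx,sy,-.0505]))),t(proj("side",q+Rm.apply([sx,sy,.0255]))),(0,255,255),1)
cv2.imwrite("pics/side11.png",out)
E
```

```text
clock 15.2833 pos [0.5651 0.0311 0.0944] rpy [ 163.29  -11.12 -144.36] j [ 14.5  28.4  -3.4 -12.1 -74.9 -65.6] F [ 2.  -0.   1.9] open 0.0239
tool shift mm [ 0.1  0.1 -0.4] norm 0.0005
turn units [-0.001  0.003 -0.   ]
free tip height -5.45 lateral 0.2 F.n 2.3990351137927854
2.1807133320897822 [1.61692811 0.22965413 1.80423928]
seen [  0.34369195  -0.93908244 235.45714    152.38571   ] ((235.2191925048828, 152.5821990966797), (10.416662216186523, 31.132946014404297), 20.556045532226562)
pred axis ends [240.6267069  139.41021104] [231.60842464 164.28599124] [-0.34082644  0.94012623] [236.11756577 151.84810114]
```

View pics/side11.png

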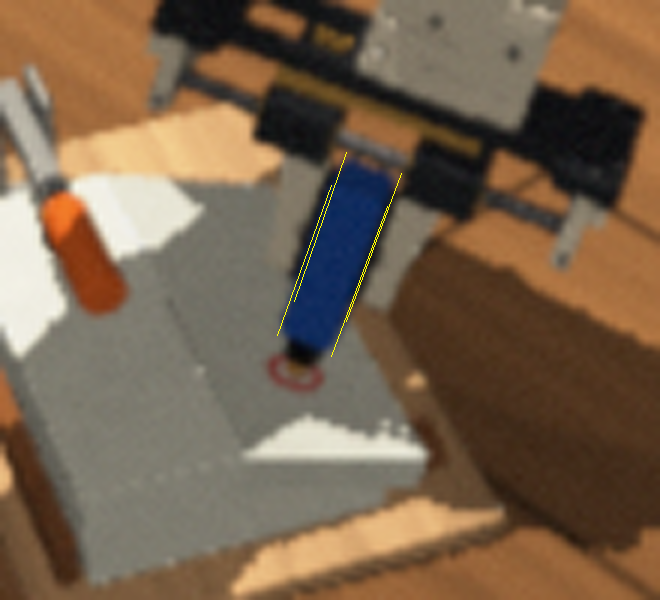

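The meter axis seen in the image matches the predicted one within 0.2°. The tip is in the ring at about 5.5 mm in and 4 N. Handing in.

```bash
python3 - <<'E'
from h import *
o=telemetry.get_obs(); print(o['clock'],abs(o['qvel']).max()); ctrl.close_job()
o=telemetry.get_obs(); print(o['clock'],o['force'],o['tool_pos'],o['opening'])
E
```

```text
15.4833 0.046343402804708514
the job is handed in; nothing more can be done
the job is handed in; nothing more can be done
```

I pushed the clamp over and its foot now rests on the offcut. Then I lifted the meter out of its stand, tilted it 20° to match the slope, and pressed the tip into the red ring. The job was handed in at 15.5 s of the 61 s allowed, and no verdict came back.

**What the last checks showed:**
- **Tip position:** about 0.2 mm sideways from the ring's centre, going by arm position. The camera calibration is only good to about 2 mm, and in the side view the tip is inside the ring.
- **Squareness:** the meter's axis in the side picture matches the planned one within about 0.2°.
- **Press:** by geometry the tip is about 5.5 mm in. The force sensor, allowing for the meter's weight, gives about 4 N, which would mean about 6 mm. The two differ slightly, but both are well within limits.
- **Grip and stillness:** the fingers are 24 mm apart on the meter, and the joints were almost still.
- **Surroundings:** the clamp is down. The ring had not moved in the pictures, and the jar, tape roll and screwdriver look where they were, judged by eye.

**Unresolved:** a sideways pull of about 1.6 N built up while pressing. It is probably friction at the tip, and I left it because the meter showed no tilting. I had no direct reading of the clamp's force on the offcut; that the clamp is shut is only from the pictures.

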